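# Touch-test the hippo's glued pad by drawer light

## Task

The round cream rubber pad newly glued to the wooden hippo's back should be set by now, so test it. Push the black toggle switch on the side of the toy drawer all the way over to its on side, towards the back of the drawer, to put on the drawer lamp; then rest the fingertips lightly on the cream pad for about a second and draw the hand well away. Pick nothing up, leave the hippo standing where it is, and do not touch the tractor, the mouse or the ducks.

Things in the scene. Friction and masses are not known exactly. Their poses are not given: they have to be found in the camera images.
- drawer: Open-topped pine drawer, fixed, 310 (x) x 440 (y) mm, 75 mm high, walls and floor 10 mm thick; on its -x side, turned to the robot, a front board 470 mm wide, 85 mm high, outer face at x = -167 mm, with two knobs. Origin: centre of the underside; +x to the drawer's back, +y to its left, z up. Toys stand on its floor, z = 10 mm. The lamp is inside the back wall (its glow is not simulated).
- switch (a joint): Black toggle on a 40 mm ledge outside the drawer's left (+y) wall, in rad: 0 = off, leaning 0.5 rad to the drawer's front; 1.0 = on, leaning 0.5 rad to its back (+x). Starts at 0 to 0.2, stays where left, light friction (1 to 2 N at the ball). Pivot axis along the drawer's y at x = 0, y = 250, z = 62 mm in the drawer's frame; black housing 70 (x) x 50 (y) mm below it, top at z = 65 mm.
- switch_tip (a point): Centre of the black ball, 13 mm in radius, at the end of the toggle switch, 50 mm from the pivot; about 106 mm above the worktop at either end of its swing, 112 mm in the middle.
- hippo: Lacquered dark-brown wooden hippo, loose, about 0.22 kg, 104 mm long, 48 mm wide, standing on four short legs. Origin: between the feet on its underside; head towards its -x, z up. The back is flat-topped at z = 64 mm; the head reaches to 63 mm.
- pad: Round cream rubber pad, a disc 26 mm across and 10 mm thick that stands proud on top of the hippo's back and stays fixed to it; it is the highest part of the hippo. Origin: centre of its underside, so the surface to touch is 10 mm above it (74 mm above the hippo's feet); z up. Springy: gives about 0.8 mm per N, straight down, up to 8 mm. More than 15 N is too hard.
- tractor: Green die-cast toy tractor with black wheels, loose, 90 mm long, 60 mm wide, 64 mm high, front towards its -x. Origin: centre of its underside. Not to be touched.
- mouse: Chrome wind-up mouse with a brass key on its back, loose, 90 mm long with its tail, 36 mm wide, 55 mm high to the top of the key, nose towards its -x. Origin: centre of its underside. Not to be touched.
- duck_a: Orange rubber bath duck with a red beak, loose, 78 mm long, 68 mm wide, 64 mm high, beak towards its -x. Origin: centre of its underside. Not to be touched.
- duck_b: Second orange rubber bath duck, same as duck_a. Not to be touched.
Not all that is in view belongs to the job. What is shaped like the hippo but blue or pink is not meant.

How it is judged:
By the outcome, as a careful person would: the job done as asked, in the order asked, and still so for the second after the job is handed in, with the robot touching nothing.
It also fails if it takes over 48 s, if anything falls off the work surface, if the arm or the gripper's body presses on something with over 40 N, if the wrist force passes 120 N, or if a joint passes its speed limit or range.

## Robot

A 6-joint arm with a two-finger parallel gripper is mounted at the origin on the work surface. World frame = base frame: x ahead of the robot, y to its left, z up, the work surface at z = 0. Lengths are in m, angles in degrees, forces in N, time in s.
With the tool pointing down it reaches from about 0.375 to 0.9 m from the base axis. Payload 3.1 kg.
Tool frame: the origin (TCP) lies between the finger pads, 19 mm behind the fingertips; this is the grasp point; z points along the fingers, y is the line along which they close (so a half turn about z gives the same grasp; the last joint's range is limited). The gripper opens to 87 mm and grips with 3 to 60 N. Pads are 19 mm wide; open, the fingers measure 117 mm over their backs; the gripper's body (75 mm by 190 mm) begins 51 mm behind the grasp point.
Start: joints at [55.204, 30.224, 82.088, -0, 67.689, -10.227], TCP at [0.26, 0.568, 0.241] pointing down, gripper open.
Joint ranges: [-176.69, 176.69], [-43.24, 126.21], [12.49, 139.97], [-82, 262], [0, 151.66], [-163.58, 163.58]. Speed limits (degrees/s): [159.86, 159.86, 180, 180, 180, 180].

## Interface

Orientations are given as a 3x3 rotation matrix whose columns are the frame's x, y, z axes.
In Python, from rig import readout, cams, bot gives the robot as it stands.
- The arm moves only by the shell command python3 -m inch 'ROWS'. ROWS is JSON, a list of rows, each a list of 5 numbers: the shift along the world's x, y, z in cm, then the turn about the world's z in degrees, then the finger opening in cm, from 0 to 8.7. In form: [[dx, dy, dz, twist, fingers], ...]. A call has 1 to 10 rows; each row is the pose to reach, as a shift and turn from the pose commanded when the call began; what a row does not reach only later rows make up. A row lasts 1/12 s, in which the tool goes at most 41.7 mm and 7.16 degrees, less where a joint would pass 70% of its speed; a pose out of reach is approached as far as the arm can. A call with a gripper value outside its range is refused whole. The fingers move at their own pace and stop on an object; the grip force is fixed at half the most. Time passes only in rows, so rows that repeat a pose let the fingers close. It gives the time, the measured TCP pose, the force, the opening and the grip force at its end, in the units of the state.
- readout.read_state(): the state, without advancing time (a new reading comes with each control period).
- cams.capture(name): name is "side" or "top" or "wrist"; returns a dict with "image" (384x512x3 uint8, blue, green, red), "intrinsics" (3x3 intrinsics, pixels), "xyz" and "rotation" of the camera in the world; the wrist camera has in their place "tool_from_camera" (4x4, takes a point from camera to tool coordinates, whose origin is the TCP and whose axes are the flange's). Camera axes: x right, y down, z forward; pixel columns grow to the right and rows downward; lengths in m; the calibration is good to about 2 mm. A picture is of the moment at which its call begins: read the wrist's pose just before it. There is no depth.
- bot.hand_in(): hands the job in; it is judged then, once.
The state is a dict: "time_s": time; "joint_positions": joint angles; "qvel": joint speeds; "tau": joint torques, N m; "position": TCP position; "tcp_rot": TCP orientation; "force": force on the tool from outside, world axes, zero at the start; "moment": the same for the moment, N m; "opening": opening from 0.0 (shut) to 1.0 (fully open); "grasp_force": force on a finger pad.
Only numpy, scipy, OpenCV 4.12 (cv2) and the standard library are available. Lean on these libraries where they do the work, as an engineer would, in place of code of your own. Each camera call takes 0.05 s, during which the arm holds its last target. There are 200 camera calls.

## Working session

There is one attempt and no reset: what is moved stays moved. The work goes in short steps, Python scripts to look and compute and a shell command to move; the robot and the scene stay as the last step left them, time stands still between calls to the robot, and variables do not carry over. Pictures are saved under pics/ and viewed, at most 10 in all, crops included, and the job is handed in when it is done.

```bash
mkdir -p pics; cat > h.py <<'E'
import numpy as np, cv2
from rig import readout, cams, bot
def snap(name, fn):
    s=readout.read_state(); c=cams.capture(name)
    if name=="wrist":
        T=np.eye(4);T[:3,:3]=s["tcp_rot"];T[:3,3]=s["position"]
        W=T@np.array(c["tool_from_camera"]);R,t=W[:3,:3],W[:3,3]
    else: R,t=np.array(c["rotation"]),np.array(c["xyz"])
    np.savez("pics/"+fn,img=c["image"],K=c["intrinsics"],R=R,t=t)
    cv2.imwrite(f"pics/{fn}.png",c["image"]); return c["image"]
def load(fn): return np.load(f"pics/{fn}.npz")
def ray(d,u,v):
    r=d["R"]@np.linalg.solve(d["K"],[u,v,1]); return d["t"],r/np.linalg.norm(r)
def plane(d,u,v,z):
    o,r=ray(d,u,v); return o+r*(z-o[2])/r[2]
def two(d1,p1,d2,p2):
    o1,a=ray(d1,*p1);o2,b=ray(d2,*p2)
    k=np.linalg.lstsq(np.c_[a,-b],o2-o1,rcond=None)[0]
    A,B=o1+k[0]*a,o2+k[1]*b; return (A+B)/2,np.linalg.norm(A-B)
def proj(d,P):
    q=d["K"]@(d["R"].T@(np.array(P)-d["t"])); return q[:2]/q[2]
E
python3 - <<'E'
from h import *
np.set_printoptions(precision=4,suppress=True)
a=snap("top","top0");b=snap("side","side0");
for n in("top0","side0"):print(load(n)["t"],load(n)["R"][:,2])
s=readout.read_state();print(s["time_s"],s["position"],s["tcp_rot"],s["force"],s["opening"])
E
```

```text
[0.4433 0.0968 1.0116] [ 0.187  -0.0091 -0.9823]
[ 0.117  -0.4982  0.7533] [ 0.4806  0.578  -0.6595]
0.1 [0.2595 0.5679 0.2404] [[-0.9095  0.4158 -0.0011]
 [ 0.4158  0.9095 -0.0016]
 [ 0.0003 -0.0019 -1.    ]] [-0.5699  0.4351  0.0092] 1.0002177154634433
```

View pics/top0.png

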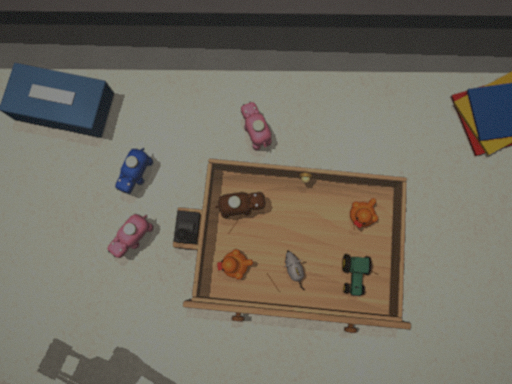

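View pics/side0.png

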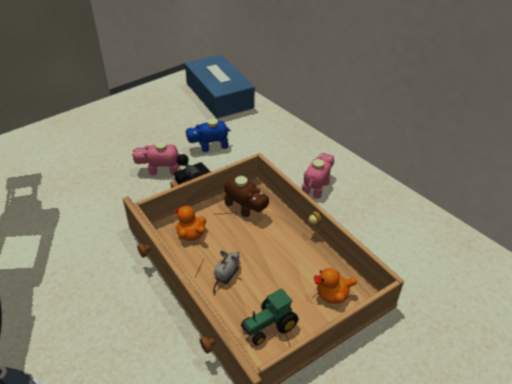

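Top view: the brown hippo's pad is at about (234,202), the switch housing at (187,228), and the drawer's front board runs from (186,304) to (409,325). Side view: the pad is at (241,182) and the black ball at (182,160).

```bash
python3 - <<'E'
from h import *
np.set_printoptions(precision=4,suppress=True)
t,s=load("top0"),load("side0")
def pad(d,u,v,r=14):
    im=d["img"].astype(int)[v-r:v+r,u-r:u+r]; m=(im.min(2)>110)
    n,l,st,c=cv2.connectedComponentsWithStats(m.astype(np.uint8)); i=1+st[1:,4].argmax()
    return c[i]+[u-r,v-r],st[i]
a,sa=pad(t,234,202);b,sb=pad(s,241,182);print(a,sa,b,sb,two(t,a,s,b),plane(t,*a,.084),plane(s,*b,.084))
A,B=plane(t,186,304,.085),plane(t,409,325,.085);print("front",A,B,np.linalg.norm(A-B))
C,D=plane(t,211,161,.075),plane(t,405,178,.075);print("back",C,D,np.linalg.norm(C-D))
y=(A-B)[:2];y/=np.linalg.norm(y);x=np.array([y[1],-y[0]]);print("yaw",np.degrees(np.arctan2(x[1],x[0])))
O=((A+B)/2)[:2]+x*.167;O2=((C+D)/2)[:2]-x*.155;print(O,O2)
O=(O+O2)/2
for th in(-.5,-.3,.0,.5):
    P=np.r_[O+y*.25+x*.05*np.sin(th),.062+.05*np.cos(th)];print(th,P,proj(t,P),proj(s,P))
c1=cv2.resize(t["img"][180:270,150:270],None,fx=4,fy=4,interpolation=2);c2=cv2.resize(s["img"][135:225,150:270],None,fx=4,fy=4,interpolation=2)
cv2.imwrite("pics/c0.png",np.hstack([c1[:, :400],c2[:, :400]]))
E
```

```text
[233.7294 201.4941] [ 9  9 11 10 85] [240.7273 179.697 ] [ 9  8 11  8 66] (array([0.6029, 0.1322, 0.0819]), np.float64(0.0007249497040444355)) [0.6029 0.1319 0.084 ] [0.6011 0.1304 0.084 ]
front [0.389  0.2267 0.085 ] [ 0.3494 -0.2291  0.085 ] 0.4575313344541808
back [0.6945 0.1836 0.075 ] [ 0.6593 -0.2428  0.075 ] 0.4278390268557052
yaw -4.967146984806008
[ 0.5356 -0.0157] [ 0.5225 -0.0162]
-0.5 [0.5268 0.2352 0.1059] [182.7075 235.7452] [181.84   160.9732]
-0.3 [0.536  0.2344 0.1098] [182.9702 231.113 ] [185.5634 158.0042]
0.0 [0.5507 0.2331 0.112 ] [183.6844 223.859 ] [191.6719 154.7711]
0.5 [0.5746 0.231  0.1059] [185.5201 212.7943] [201.7521 153.2552]
```

View pics/c0.png

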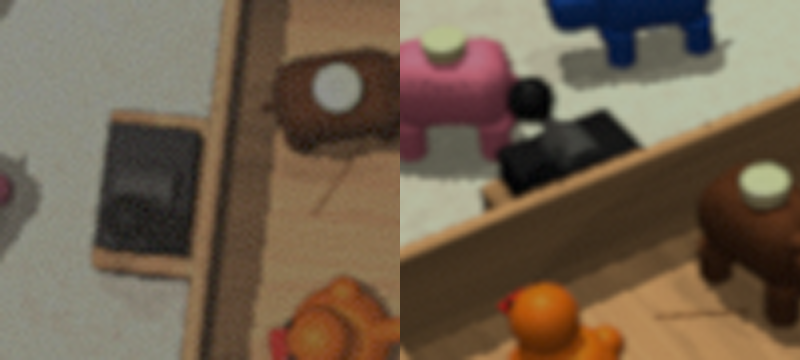

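The crop puts the ball at (182.5,159.5) in the side view and (182,234) in the top view. That fits the toggle's geometry in the off position: about (0.528,0.235,0.106), drawer yaw -5°. The pad top is at about (0.602,0.131,0.083), which agrees with the given 0.084. I'll move to a point in front of the ball with the fingers shut.

```bash
python3 -m inch '[[3,-4,0,4,0],[5,-8,0,8,0],[7,-11,0,12,0],[9,-14,0,16,0],[11,-17,0,20,0],[13,-20,0,20,0],[15,-23,0,20,0],[17,-26,0,20,0],[19,-29,0,20,0],[20,-32,0,20,0]]' && python3 -m inch '[[0.5,-1,-2,0,0],[0.5,-1,-3,0,0],[0.5,-1,-3,0,0],[0.5,-1,-3,0,0]]'
python3 - <<'E'
from h import *
snap("wrist","w1");snap("side","s1")
s=readout.read_state();print(s["time_s"],s["position"],s["tcp_rot"][:,1],s["force"],s["opening"])
d=load("w1")
for P in([.528,.235,.106],[.602,.131,.084]):print(proj(d,P))
E
```

```text
time_s: 0.93
position: [0.4622, 0.2467, 0.2412]
tcp_rot: [[-0.997, 0.08, 0.002], [0.08, 0.997, 0.0], [-0.002, 0.0, -1.0]]
force: [-0.3, 0.0, 0.0]
opening: 0.324
grasp_force: 0.0
time_s: 1.27
position: [0.4636, 0.2389, 0.2104]
tcp_rot: [[-0.997, 0.079, -0.003], [0.079, 0.997, -0.0], [0.003, -0.001, -1.0]]
force: [-0.3, 0.2, -0.6]
opening: 0.046
grasp_force: 0.0
1.3667 [0.46439088 0.23961639 0.21150843] [7.78646954e-02 9.96963875e-01 3.47547903e-04] [-0.13937851  1.06353723  0.84146914] 0.020370163529925715
[257.17923677 260.29877265]
[174.81781894 312.54725393]
```

View pics/w1.png

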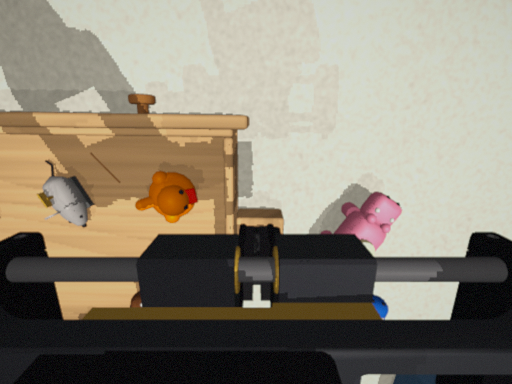

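The wrist view shows the ledge's front edge at (260,215), and the gripper hides the ball at its predicted (257,260). The fingers line up with the toggle in y. I'll go down and start pushing.

```bash
python3 -m inch '[[0,0,-3.5,0,0],[0,0,-7,0,0],[0,0,-10.2,0,0],[0,0,-10.2,0,0],[0,0,-10.2,0,0]]' && python3 -m inch '[[2,-0.2,0,0,0],[3,-0.3,0,0,0],[4,-0.4,0,0,0],[5,-0.5,0,0,0],[6,-0.5,0,0,0],[7,-0.6,0,0,0],[7.5,-0.7,0,0,0],[7.5,-0.7,0,0,0]]'
python3 - <<'E'
from h import *
snap("top","t2");snap("side","s2")
a=[cv2.resize(load(n)["img"][r:r+130,c:c+130],None,fx=3,fy=3,interpolation=2) for n,r,c in(("t2",160,130),("s2",90,130))]
cv2.imwrite("pics/c2.png",np.hstack(a))
E
```

```text
time_s: 1.78
position: [0.4637, 0.2392, 0.1087]
tcp_rot: [[-0.997, 0.078, -0.003], [0.078, 0.997, -0.001], [0.003, -0.001, -1.0]]
force: [0.3, 0.8, 0.5]
opening: 0.004
grasp_force: 0.0
time_s: 2.45
position: [0.5421, 0.2313, 0.1095]
tcp_rot: [[-0.997, 0.08, 0.003], [0.08, 0.997, 0.0], [-0.003, 0.001, -1.0]]
force: [0.2, -0.7, 0.2]
opening: 0.013
grasp_force: 0.0
```

View pics/c2.png

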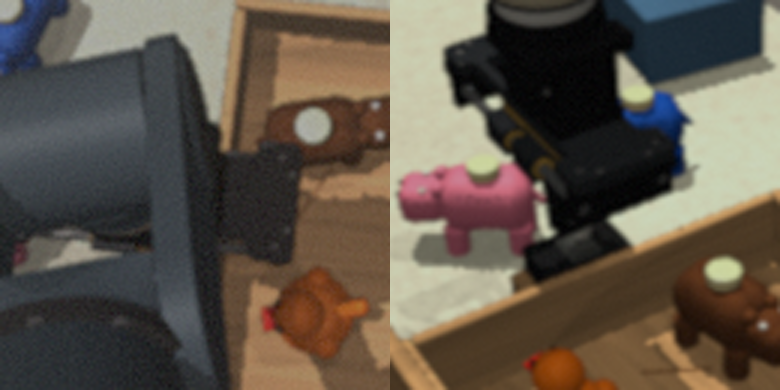

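The ball is hidden behind the gripper in both views, and the pink hippo is standing undisturbed at crop (470,205). I'll go on in small steps until the end stop shows in the force.

```bash
python3 -m inch '[[0.3,0,0,0,0],[0.6,-0.1,0,0,0],[0.8,-0.1,0,0,0],[0.8,-0.1,0,0,0],[0.8,-0.1,0,0,0]]' | grep -E "posi|force"; python3 -m inch '[[0.2,0,0,0,0],[0.4,0,0,0,0],[0.4,0,0,0,0],[0.4,0,0,0,0]]' | grep -E "posi|force"
```

```text
position: [0.5476, 0.2303, 0.109]
force: [0.1, -0.1, -0.2]
grasp_force: 0.4
position: [0.5509, 0.2303, 0.109]
force: [-3.4, 0.3, 0.8]
grasp_force: 1.6
```

```bash
python3 -m inch '[[0.2,0,0,0,0],[0.3,0,0,0,0],[0.3,0,0,0,0],[0.3,0,0,0,0]]' | grep -E "posi|force"; 
```

```text
position: [0.5512, 0.2303, 0.1089]
force: [-8.3, 0.4, 3.7]
grasp_force: 4.0
```

Force climbs to 8 N with no further travel, at the predicted end position (0.552), so this is the end stop. I'll back off, rise and check.

```bash
python3 -m inch '[[-2,0.2,0,0,0],[-4,0.3,0,0,0],[-5,0.4,3,0,0],[-6,0.4,7,0,0],[-9,0.4,10,0,0],[-12,0.4,12,0,0],[-12,0.4,12,0,0]]' | grep -E "time|posi|force"
python3 - <<'E'
from h import *
snap("top","t3");snap("side","s3")
a=[cv2.resize(load(n)["img"][r:r+130,c:c+130],None,fx=3,fy=3,interpolation=2) for n,r,c in(("t3",160,130),("s3",110,140))]
cv2.imwrite("pics/c3.png",np.hstack(a))
E
```

```text
time_s: 4.22
position: [0.4325, 0.235, 0.2335]
force: [-0.2, -0.3, -1.1]
grasp_force: 0.0
```

View pics/c3.png

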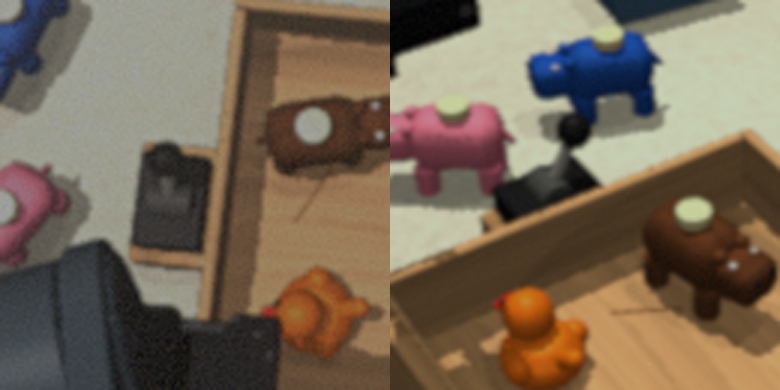

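The ball is now at side pixel (201,153), matching the predicted on position (201.8,153.3), and the hippo and toys haven't moved. Next I'll go above the pad at (0.602,0.131).

```bash
python3 -m inch '[[3,-2,0,0,0],[6,-4,0,0,0],[9,-5.5,0,0,0],[12,-7.5,0,0,0],[15,-9.2,0,0,0],[17,-10.4,0,0,0],[17,-10.4,-3,0,0],[17,-10.4,-7,0,0],[17,-10.4,-9.5,0,0],[17,-10.4,-10.5,0,0]]' | grep -E "time|posi|force"
python3 -m inch '[[0,0,0,0,0],[0,0,0,0,0],[0,0,0,0,0]]' | grep -E "time|posi|force"
python3 - <<'E'
from h import *
snap("top","t4");snap("side","s4")
P=readout.read_state();p=np.array(P["position"]);f=p+.019*np.array(P["tcp_rot"])[:,2];print(p,f,P["force"])
s=load("s4");print("tip px",proj(s,f),"pad",proj(s,[.602,.131,.084]))
a=[cv2.resize(load(n)["img"][r:r+130,c:c+130],None,fx=3,fy=3,interpolation=2) for n,r,c in(("t4",140,170),("s4",110,180))]
cv2.imwrite("pics/c4.png",np.hstack(a))
E
```

```text
time_s: 5.15
position: [0.6036, 0.1293, 0.1186]
force: [-0.9, 0.4, -0.6]
grasp_force: 0.0
time_s: 5.4
position: [0.6068, 0.1304, 0.1256]
force: [0.3, -0.3, 0.8]
grasp_force: 0.0
[0.60652841 0.13053    0.12627561] [0.6066149  0.13053136 0.10727581] [-0.42988422 -0.19760596 -0.30824115]
tip px [242.68827432 169.888408  ] pad [240.90628523 179.36932842]
```

View pics/c4.png

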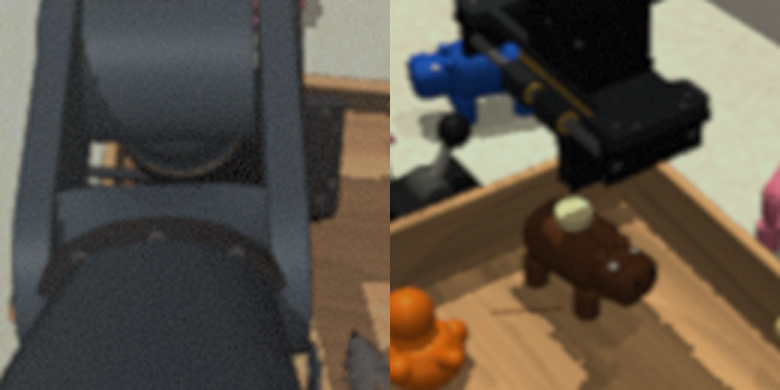

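The fingertips hang just above the cream pad (crop (573,213)) with the tips at z = 0.107. They are about 4 mm too far in +x, so I'll correct that and come down slowly.

```bash
python3 -m inch '[[-0.4,0,-0.4,0,0],[-0.4,0,-0.9,0,0],[-0.4,0,-1.3,0,0],[-0.4,0,-1.7,0,0],[-0.4,0,-1.9,0,0],[-0.4,0,-1.9,0,0],[-0.4,0,-1.9,0,0]]' | grep -E "time|posi|force"
python3 -m inch '[[0,0,-0.1,0,0],[0,0,-0.2,0,0],[0,0,-0.2,0,0],[0,0,-0.2,0,0]]' | grep -E "time|posi|force"
```

```text
time_s: 6.08
position: [0.6008, 0.1304, 0.1049]
force: [-0.2, 0.9, 0.1]
grasp_force: 0.0
time_s: 6.42
position: [0.6008, 0.1304, 0.1032]
force: [-0.5, -0.3, 0.8]
grasp_force: 0.0
```

```bash
python3 -m inch '[[0,0,-0.1,0,0],[0,0,-0.2,0,0],[0,0,-0.2,0,0],[0,0,-0.2,0,0]]' | grep -E "time|posi|force"
```

```text
time_s: 6.75
position: [0.601, 0.1304, 0.1015]
force: [-0.7, 0.2, 1.6]
grasp_force: 0.9
```

```bash
python3 -m inch '[[0,0,-0.1,0,0],[0,0,-0.2,0,0],[0,0,-0.2,0,0],[0,0,-0.2,0,0]]' | grep -E "time|posi|force"
```

```text
time_s: 7.08
position: [0.601, 0.1304, 0.0995]
force: [-0.8, 0.8, 4.1]
grasp_force: 2.1
```

About 4 N is a light rest on the pad. I'll hold it, then lift straight up and go well away.

```bash
python3 -m inch '[[0,0,0,0,0],[0,0,0,0,0],[0,0,0,0,0],[0,0,0,0,0],[0,0,0,0,0],[0,0,0,0,0],[0,0,0,0,0],[0,0,0,0,0]]' | grep -E "time|posi|force"
python3 -m inch '[[0,0,0.4,0,0],[0,0,1,0,0],[0,0,3,0,0],[0,0,6,0,0],[0,0,10,0,0],[0,0,14,0,0],[-2,3,15,0,0],[-4,6,15,0,0],[-6,9,15,0,0],[-8,12,15,0,0]]' | grep -E "time|posi|force"
python3 -m inch '[[-3,3,0,0,0],[-6,6,0,0,0],[-9,9,0,0,0],[-12,12,0,0,0],[-14,15,0,0,0],[-16,18,0,0,0],[-16,18,0,0,0],[-16,18,0,0,0],[-16,18,0,0,0]]' | grep -E "time|posi|force"
python3 - <<'E'
from h import *
snap("top","t5");snap("side","s5");t,s=load("top0")["img"],load("side0")["img"]
cv2.imwrite("pics/c5.png",cv2.resize(np.hstack([load("t5")["img"][80:340,80:420],load("s5")["img"][80:340,100:420]]),None,fx=1.2,fy=1.2))
def pad(im,u,v,r=14):
    m=(im[v-r:v+r,u-r:u+r].min(2)>110).astype(np.uint8);n,l,st,c=cv2.connectedComponentsWithStats(m);return c[1+st[1:,4].argmax()]+[u-r,v-r]
print(pad(load("t5")["img"],234,202),pad(load("s5")["img"],241,182))
E
```

```text
time_s: 7.75
position: [0.601, 0.1304, 0.0993]
force: [-0.3, 0.5, 4.3]
grasp_force: 2.2
time_s: 8.58
position: [0.5194, 0.2511, 0.2496]
force: [0.1, -0.3, -0.5]
grasp_force: 0.0
time_s: 9.33
position: [0.3605, 0.43, 0.249]
force: [-0.1, -0.5, 0.2]
grasp_force: 0.0
[233.61363636 201.46590909] [240.71641791 179.64179104]
```

View pics/c5.png

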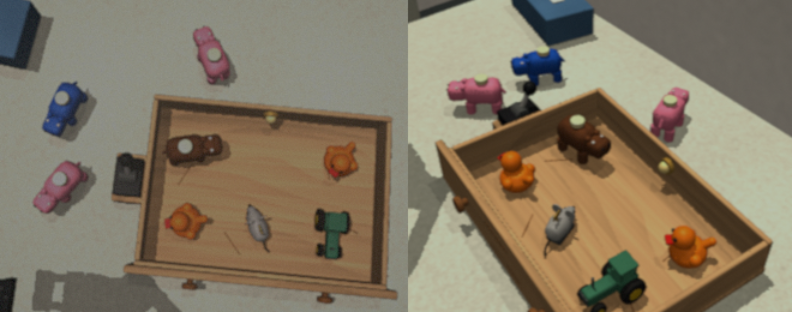

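The final view shows the switch leaning to the back (ball at (530,88)). The hippo's pad is within 0.2 px of where it started, and all the toys are in place.

```bash
python3 -c "from rig import bot; print(bot.hand_in())"
```

```text
the job is handed in; nothing more can be done
None
```

The switch is pushed over to its on stop, the cream pad was then touched at about 4 N for roughly a second, the hand is well clear, the hippo and other toys are where they were, and the job is handed in.

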